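Give each thing on the florist's bench its own stand back

ROBOT

A 7-joint arm with a two-finger parallel gripper is mounted at the origin on the work surface; the furniture and walls round the work are solid. World frame = base frame: x ahead of the robot, y to its left, z up, the work surface at z = 0. Lengths are in m, angles in rad, forces in N, time in s.
With the tool pointing down it reaches from about 0.425 to 0.925 m from the base axis. Payload 6.8 kg.
Tool frame: the origin (TCP) lies at the very end of the fingers, on their centre line; the grasp point (between the pads) lies 19 mm behind it; z points along the fingers, y is the line along which they close (so a half turn about z gives the same grasp; the last joint's range is limited). The gripper opens to 85 mm and grips with 20 to 120 N. Pads are 22 mm wide; open, the fingers measure 114 mm over their backs; the gripper's body (76 mm by 85 mm) begins 54 mm behind the grasp point. The pads swing forward as they close: fully open they stand 13 mm farther back than shut.
Start: joints at [-1.292, 0.477, 0.022, 1.555, -0.011, 1.109, -0.083], TCP at [0.255, 0.625, 0.202] pointing down, gripper open.
Joint ranges: [-2.96, 2.96], [-0.34, 2.1], [-1.41, 1.46], [0.24, 2.44], [-1.37, 4.51], [0.17, 1.92], [-2.96, 2.96]. Speed limits (rad/s): [2.39, 2.39, 3.14, 3.14, 3.14, 3.14, 3.14].

INTERFACE

Orientations are given as a unit quaternion [w, x, y, z].
In Python, from station import bot gives the robot as it stands.
- The arm moves only by the tool apply_moves, never from a script. Its argument "deltas" is a list of rows, each a list of 3 entries, a list of its own where there are three numbers: the closure, from 0 (fully open) to 1 (shut), then the shift along the tool's x, y, z in units of 0.2 m (1.0 is 0.2 m), then the turn about the tool's z in units of 2 pi rad (1.0 is 2 pi rad). A call has 1 to 12 rows; each row is the pose to reach, as a shift and turn from the pose commanded when the call began, along the tool's axes at that moment, turning the shorter way round; what a row does not reach only later rows make up. A row lasts 1/10 s, in which the tool goes at most 50 mm and 8.59 degrees, less where a joint would pass 70% of its speed; a pose out of reach is approached as far as the arm can. A call with a number of a shift or a turn outside -1 to 1 is refused whole. A call with a gripper value outside its range is refused whole. The fingers move at their own pace and stop on an object; "squeeze" is the grip in N (left out, the last holds). Time passes only in rows, so rows that repeat a pose let the fingers close. It gives the time, the measured TCP pose, the force, the opening and the grip force at its end, in the units of the state.
- bot.get_obs(): the state, without advancing time (a new reading comes with each control period).
- bot.read_camera(name): name is "side" or "top" or "wrist"; returns a dict with "color" (400x640x3 uint8, red, green, blue), "intrinsics" (3x3 intrinsics, pixels), "k1" (the pictures are not rectified: a ray, as slopes to the right and down, at radius r is drawn at 1 + k1 r^2 times it, then the intrinsics apply), "pose" (4x4, takes a point from camera to world coordinates); the wrist camera has in their place "hand_eye" (4x4, takes a point from camera to tool coordinates, whose origin is the TCP and whose axes are the flange's). Camera axes: x right, y down, z forward; pixel columns grow to the right and rows downward; lengths in m; the calibration is good to about 2 mm. A picture is of the moment at which its call begins: read the wrist's pose just before it. There is no depth.
- bot.hand_in(): hands the job in; it is judged then, once.
Trained networks look in a picture, given as the dict that the camera call returned (one of the last four; its "shot" number tells which), for a name from the list of things; names that differ only in an ending like _2 or _b are one class to them, and where a whole thing is asked for, a point or a joint stands for the part that bears it (a point fixed in the world has none). Each returns a list of dicts, best first, with "confidence" (0 to 1); they miss things now and then, are a little off and sometimes report something else, mostly with a low value. They report only what shows in the picture. A call takes as long as a camera call.
- bot.look_for(picture, target): "point" ([x, y, z] in m, in world coordinates, good to about 4 mm: the middle of the surface that is visible of it).
The state is a dict: "t": time; "q": joint angles; "joint_vel": joint speeds; "joint_torque": joint torques, N m; "eef_pos": TCP position; "tool_rot": TCP orientation; "contact_force": force on the tool from outside, world axes, zero at the start; "torque": the same for the moment, N m; "gripper_width": opening from 0.0 (shut) to 1.0 (fully open); "grasp_force": force on a finger pad.
Only numpy, scipy, OpenCV 4.12 (cv2) and the standard library are available. Lean on these libraries where they do the work, as an engineer would, in place of code of your own. Each camera call takes 0.05 s, during which the arm holds its last target. There are 200 camera calls.

TASK

The clay pot, the green foam brick and the dropper bottle have been put back on each other's stands. Rearrange them so that the pot stands in the middle of the round terracotta saucer, the foam brick lies squarely in the rectangular wooden tray and the bottle stands in the round recess of the square plywood coaster, each down inside its stand's lip; use a free patch of the table to park one on the way. Keep all three upright throughout and leave the wooden peg, the brown tape roll, the rubber duck and everything else where they are.

Things in the scene. Friction and masses are not known exactly. Their poses are not given: they have to be found in the camera images.
- pot: small terracotta clay pot, open at the top, 50 mm high, round: rim 64 mm outside (the rim band is the widest part, about the top 15 mm), tapering to a flat foot 42 mm wide. Mass about 80 g. Origin at the centre of its underside, z up.
- foam: dry green floral foam brick, a rigid block 62 mm (its x) by 100 mm (its y) by 45 mm high, about 60 g. Origin at the centre of its underside, z up. At the start it lies across the saucer's rim. Grasp it across the 62 mm.
- bottle: brown dropper bottle with a black dropper top, 102 mm high; round body 33 mm in diameter up to about 65 mm high, then a collar 24 mm wide (to 77 mm) and a thin 12 mm teat. Mass about 70 g. Origin at the centre of its underside, z up.
- saucer: round terracotta saucer, fixed to the table, 98 mm outside at the rim and 14 mm high; inside, a flat floor 5 mm above the table, about 72 mm wide, with a sloping wall up to the rim, 88 mm wide inside. Home of the pot. Origin at the centre of its underside, on the table; z up.
- tray: rectangular wooden tray, fixed to the table, 92 mm (its x) by 130 mm (its y), 12 mm high, walls 5 mm thick, floor 5 mm above the table: inside 82 by 120 mm. Home of the foam brick, its long side along the tray's long side. Origin at the centre of its underside, on the table; z up.
- coaster: square plywood coaster, fixed to the table, 76 by 76 mm and 11 mm high, with a round recess 52 mm in diameter in its middle whose floor lies 5 mm above the table. Home of the bottle. Origin at the centre of its underside, on the table; z up.
- tape: bystander: roll of dark brown stem tape lying flat, 58 mm across, 13 mm high. Origin at the centre of its underside. To be left alone.
- duck: bystander: small yellow rubber duck, 56 by 46 mm, 42 mm high. Origin at the centre of its underside. To be left alone.
- peg: bystander: small wooden spring clothes peg lying on its side, 72 mm long (its y), 19 mm wide, 12 mm high. Origin at the centre of its underside. To be left alone.

How it is judged:
At the end, for the whole second after the job is handed in: Pot on the saucer's floor, foam on the tray's floor, bottle on the floor of the coaster's recess: each within 12 mm (the pot 15 mm) of its stand's centre, at floor height within 3.5 mm, upright within 0.1 rad and at rest; foam's long side along the tray's within 0.2 rad (horizontal distance between pot and saucer below 0.015 m and z of pot in the frame of saucer between 0.0015 and 0.0085 m and angle between each of pot, foam, bottle's own z axis and vertical below 0.1 rad and linear speed of each of pot, foam, bottle below 0.02 m/s and horizontal distance between foam and tray below 0.012 m and z of foam in the frame of tray between 0.0015 and 0.0085 m and angle between the y axis of foam and the y axis of tray, either way round below 0.2 rad and horizontal distance between bottle and coaster below 0.012 m and z of bottle in the frame of coaster between 0.0015 and 0.0085 m); the robot touches nothing.
It fails at once if a moved thing was tipped by more than 0.6 rad (angle between any of pot, foam, bottle's own z axis and vertical above 0.6 rad).
It fails at once if a bystander (tape, duck or peg) was shifted by more than 30 mm (distance of any of tape, duck, peg from where it was at the start of the episode above 0.03 m).
It also fails if it takes over 120 s, if anything falls off the work surface, if the arm or the gripper's body presses on something with over 40 N, if the wrist force passes 120 N, or if a joint passes its speed limit or range.

## Working session

There is one attempt and no reset: what is moved stays moved. The work goes in short steps, Python scripts to look and compute and a tool call to move; the robot and the scene stay as the last step left them, time stands still between calls to the robot, and variables do not carry over. Pictures are saved under pics/ and viewed, at most 14 in all, crops included, and the job is handed in when it is done.

Besides the shell and the picture viewer there is one more tool, called after ">>>" by a JSON object that holds its "name" and its "arguments". apply_moves: Moves the arm, as the interface text tells. Its arguments: {"type":"object","properties":{"deltas":{"type":"array","items":{"type":"array"}},"squeeze":{"type":"number"}},"required":["deltas"]}

```bash
mkdir -p pics; ls
python3 - <<'E'
from station import bot
import cv2,numpy as np
o=bot.get_obs();print(o['t'],o['eef_pos'],o['tool_rot'],o['gripper_width'])
for n in ['top','side']:
    p=bot.read_camera(n);cv2.imwrite(f'pics/{n}0.png',p['color'][:,:,::-1]);print(n,p['intrinsics'],p['k1'],p['pose'])
    for t in ['pot','foam','bottle','saucer','tray','coaster','tape','duck','peg']:
        print(t,[(np.round(d['point'],3).tolist(),round(d['confidence'],2)) for d in bot.look_for(p,t)[:2]])
E
```

```text
pics
0.0 [0.25439999 0.62451387 0.20122247] [-1.00335598e-04  1.92184973e-01  9.81358282e-01 -9.21647866e-04] 0.9992899816943541
top [[518.33115073   0.         321.98835857]
 [  0.         518.33115073 195.51855866]
 [  0.           0.           1.        ]] -0.10499260098458199 [[-0.01157844 -0.98167202  0.19022612  0.35870957]
 [-0.99991944  0.01037743 -0.00730857  0.0126711 ]
 [ 0.00520056 -0.19029542 -0.9817131   1.03646597]
 [ 0.          0.          0.          1.        ]]
pot [([0.626, 0.027, 0.031], 0.8)]
foam [([0.503, 0.183, 0.059], 0.63)]
bottle [([0.499, -0.21, 0.064], 0.78)]
saucer [([0.493, 0.173, 0.012], 0.69)]
tray [([0.499, -0.219, 0.005], 0.72), ([0.63, -0.197, 0.017], 0.51)]
coaster [([0.599, 0.02, 0.014], 0.86)]
tape [([0.626, -0.197, 0.014], 0.6), ([0.505, 0.188, 0.061], 0.56)]
duck [([0.635, 0.203, 0.02], 0.84)]
peg [([0.445, 0.071, 0.008], 0.58)]
side [[403.75865628   0.         317.56060202]
 [  0.         403.75865628 194.52531995]
 [  0.           0.           1.        ]] -0.08950167789285034 [[-0.9988087   0.04295823 -0.02314684  0.57023122]
 [ 0.04583755  0.66326679 -0.74697797  0.74424232]
 [-0.01673632 -0.74714909 -0.66444574  0.71060434]
 [ 0.          0.          0.          1.        ]]
pot [([0.616, 0.014, 0.037], 0.89)]
foam [([0.513, 0.202, 0.054], 0.89)]
bottle [([0.504, -0.213, 0.049], 0.84)]
saucer [([0.528, 0.221, 0.005], 0.57)]
tray [([0.62, 0.012, 0.037], 0.66), ([0.502, -0.207, 0.006], 0.56)]
coaster [([0.617, 0.046, 0.014], 0.87)]
tape [([0.632, -0.193, 0.011], 0.78)]
duck [([0.644, 0.206, 0.016], 0.91)]
peg [([0.448, 0.074, 0.008], 0.52)]
```

View pics/top0.png

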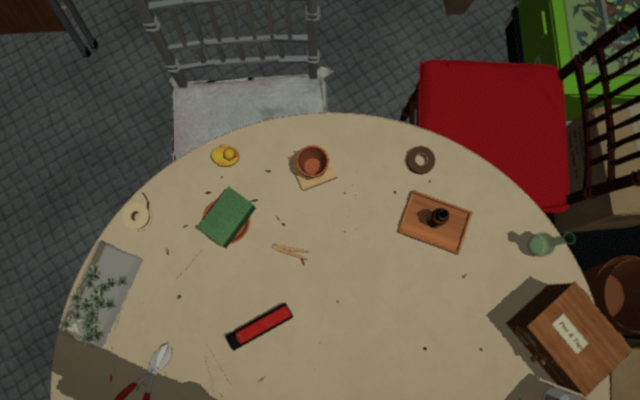

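View pics/side0.png

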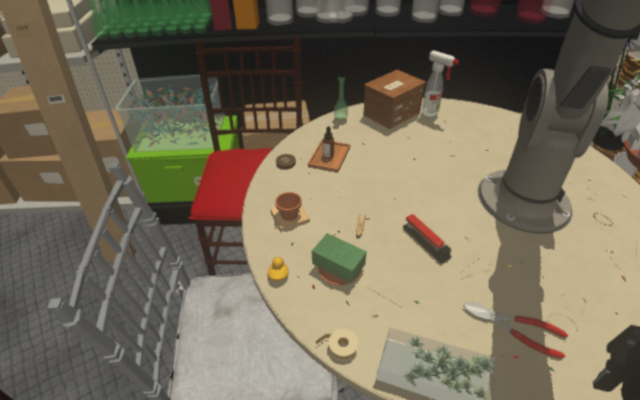

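The top view shows the pot on the coaster near (312,162), the foam on the saucer near (226,217), the bottle on the tray near (438,218), and the peg at (290,251). The side view agrees. I'll move in with the wrist camera for closer measurement.

>>> {"name": "apply_moves", "arguments": {"deltas": [[0,[-1,-0.8,-0.4],0],[0,[-1,-0.8,-0.4],0],[0,[-1,-0.8,-0.4],0],[0,[-1,-0.8,-0.4],0],[0,[-1,-0.8,-0.4],0],[0,[-1,-0.8,-0.4],0],[0,[-1,-0.8,-0.4],0]]}}

```text
t: 1.7
eef_pos: [0.3821, 0.399, 0.2837]
tool_rot: [0.001, 0.195, 0.981, 0.001]
contact_force: [-0.0, 0.2, -0.8]
gripper_width: 0.998
grasp_force: 0.0
```

>>> {"name": "apply_moves", "arguments": {"deltas": [[0,[-0.8,-0.6,-0.2],0],[0,[-0.8,-0.6,-0.2],0],[0,[-0.8,-0.6,-0.2],0],[0,[-0.8,-0.6,-0.2],0],[0,[-0.8,-0.6,-0.2],0],[0,[-0.8,-0.6,-0.2],0],[0,[-0.8,-0.6,-0.2],0]]}}

```text
t: 2.4
eef_pos: [0.4811, 0.2326, 0.3214]
tool_rot: [-0.001, 0.19, 0.982, -0.0]
contact_force: [0.8, 0.4, -1.1]
gripper_width: 0.998
grasp_force: 0.0
```

```bash
cat > h.py <<'E'
from station import bot
import cv2,numpy as np
from scipy.spatial.transform import Rotation as Rn
def tool():
    o=bot.get_obs();T=np.eye(4);q=np.array(o['tool_rot']);T[:3,:3]=Rn.from_quat(q[[1,2,3,0]]).as_matrix();T[:3,3]=o['eef_pos'];return T
def shot(n,save=None):
    T=tool();p=bot.read_camera(n)
    p['W']=T@np.array(p['hand_eye']) if n=='wrist' else np.array(p['pose'])
    if save: cv2.imwrite(f'pics/{save}.png',p['color'][:,:,::-1])
    return p
def proj(p,X):
    c=(np.atleast_2d(X)-p['W'][:3,3])@p['W'][:3,:3];s=c[:,:2]/c[:,2:]
    s=s*(1+p['k1']*(s**2).sum(1,keepdims=True));K=p['intrinsics'];return s@K[:2,:2].T+K[:2,2]
def unproj(p,uv,z):
    K=np.array(p['intrinsics']);d=(np.atleast_2d(uv).astype(float)-K[:2,2])/[K[0,0],K[1,1]];s=d.copy()
    for _ in range(20): s=d/(1+p['k1']*(s**2).sum(1,keepdims=True))
    r=np.c_[s,np.ones(len(s))]@p['W'][:3,:3].T;o=p['W'][:3,3]
    return o+r*((z-o[2])/r[:,2:])
E
cat > see.py <<'E'
import sys
from h import *
p=shot('wrist',sys.argv[1]);T=tool();print(bot.get_obs()['t'],np.round(T,4).tolist());print('cam',np.round(p['W'],3).tolist())
for t in sys.argv[2:]:
    print(t,[(np.round(d['point'],3).tolist(),round(d['confidence'],2),proj(p,d['point']).round(0).tolist()) for d in bot.look_for(p,t)[:2]])
E
python3 see.py w1 foam saucer pot coaster peg duck
```

```text
2.45 [[-0.9277, 0.3734, -0.0014, 0.481], [0.3734, 0.9277, 0.0, 0.2326], [0.0013, -0.0005, -1.0, 0.3214], [0.0, 0.0, 0.0, 1.0]]
cam [[0.376, 0.879, 0.294, 0.405], [0.927, -0.356, -0.12, 0.263], [-0.001, 0.317, -0.948, 0.492], [0.0, 0.0, 0.0, 1.0]]
foam [([0.503, 0.189, 0.061], 0.71, [[295.0, 187.0]])]
saucer [([0.516, 0.215, 0.013], 0.91, [[317.0, 180.0]])]
pot [([0.631, 0.032, 0.026], 0.84, [[238.0, 289.0]])]
coaster [([0.601, 0.046, 0.011], 0.81, [[239.0, 266.0]])]
peg [([0.448, 0.072, 0.012], 0.71, [[209.0, 173.0]])]
duck [([0.634, 0.203, 0.021], 0.93, [[339.0, 253.0]])]
```

View pics/w1.png

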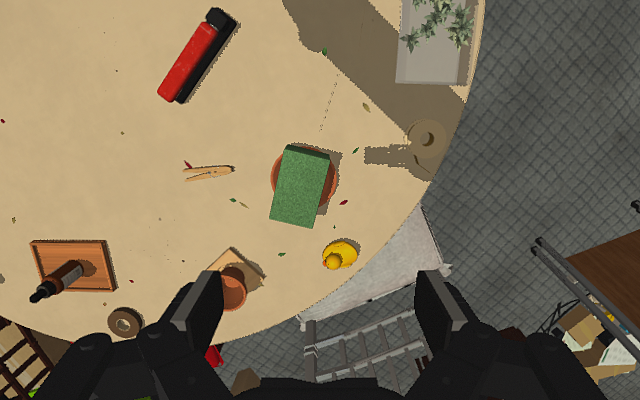

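The wrist view shows the foam top at about (300,187) on the saucer, unobstructed. The tray and bottle are at (70,265), and the coaster is partly hidden by the finger at (240,265). Next is a second viewpoint over the pot and tray.

>>> {"name": "apply_moves", "arguments": {"deltas": [[0,[-0.75,-1,0],-0.06],[0,[-0.75,-1,0],-0.06],[0,[-0.75,-1,0],-0.06],[0,[-0.75,-1,0],-0.06],[0,[-0.75,-1,0],-0.06],[0,[-0.75,-1,0],-0.06],[0,[-0.75,-1,0],-0.06],[0,[-0.75,-1,0],-0.06]]}}

```text
t: 3.55
eef_pos: [0.5457, -0.01, 0.322]
tool_rot: [-0.0, 0.004, 1.0, 0.0]
contact_force: [0.2, 0.2, -0.6]
gripper_width: 0.999
grasp_force: 0.0
```

```bash
python3 see.py w2 foam saucer pot coaster bottle tray tape peg
```

```text
3.6 [[-1.0, 0.0067, -0.0005, 0.5457], [0.0067, 1.0, 0.0009, -0.0094], [0.0005, 0.0009, -1.0, 0.322], [0.0, 0.0, 0.0, 1.0]]
cam [[0.01, 0.948, 0.318, 0.463], [1.0, -0.01, -0.002, -0.01], [0.001, 0.318, -0.948, 0.493], [0.0, 0.0, 0.0, 1.0]]
foam [([0.505, 0.182, 0.067], 0.67, [[472.0, 127.0]])]
saucer [([0.479, 0.164, 0.011], 0.56, [[444.0, 104.0]])]
pot [([0.625, 0.026, 0.031], 0.72, [[344.0, 210.0]])]
coaster [([0.595, 0.019, 0.011], 0.64, [[339.0, 186.0]])]
bottle [([0.503, -0.216, 0.066], 0.84, [[155.0, 129.0]])]
tray [([0.492, -0.216, 0.006], 0.89, [[173.0, 117.0]])]
tape [([0.63, -0.2, 0.012], 0.71, [[194.0, 210.0]])]
peg [([0.449, 0.071, 0.01], 0.75, [[378.0, 81.0]])]
```

View pics/w2.png

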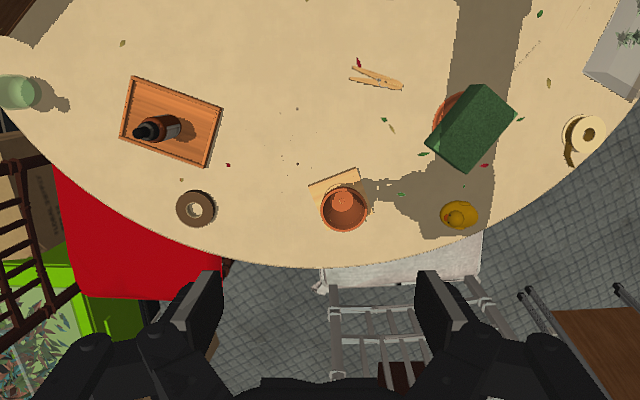

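The picture shows the tray with the bottle at (170,122), the pot rim centred near (345,208) on the coaster, and the foam at (472,127). Next I'll fit the models to colour masks over several views.

```bash
cat > fit.py <<'E'
from h import *
from scipy.optimize import minimize
def hull_mask(p,X):
    m=np.zeros((400,640),np.uint8);uv=proj(p,X);h=cv2.convexHull((uv*16).round().astype(np.int32))
    cv2.fillConvexPoly(m,h,1,cv2.LINE_8,4);return m>0
def box(sx,sy,h,x,y,z,a):
    c,s=np.cos(a),np.sin(a);g=np.array([(i,j,k) for i in(-1,1) for j in(-1,1) for k in(0,1)])*[sx/2,sy/2,h]
    return g@np.array([[c,s,0],[-s,c,0],[0,0,1]])+[x,y,z]
def rev(prof,x,y,z):
    t=np.linspace(0,2*np.pi,40);return np.concatenate([np.c_[x+r*np.cos(t),y+r*np.sin(t),z+h+0*t] for r,h in prof])
POT=[(.021,0),(.032,.035),(.032,.05)];BOT=[(.0165,0),(.0165,.065),(.012,.077),(.006,.102)]
def mask(p,f,c,r):
    hsv=cv2.cvtColor(p['color'],cv2.COLOR_RGB2HSV).astype(int);m=f(hsv[...,0],hsv[...,1],hsv[...,2]).astype(np.uint8)
    w=np.zeros_like(m);u=proj(p,c)[0];e=proj(p,np.array(c)+np.array([[r,0,0],[0,r,0]]));cv2.circle(w,tuple(int(v) for v in u),int(np.linalg.norm(e-u,axis=1).max()),1,-1)
    return (m*w)>0
def fit(views,masks,model,x0,step):
    def cost(v): 
        t=0
        for p,m in zip(views,masks):
            h=hull_mask(p,model(v));t+=1-(h&m).sum()/(h|m).sum()
        return t/len(views)
    x=np.array(x0,float)
    for k in(1,.4,.2):
        s=np.vstack([x]+[x+np.eye(len(x))[i]*step[i]*k for i in range(len(x))])
        r=minimize(cost,x,method='Nelder-Mead',options=dict(initial_simplex=s,maxiter=200,xatol=1e-5,fatol=1e-5));x=r.x
    return x,r.fun
green=lambda h,s,v:(h>42)&(h<85)&(s>70)
wood=lambda h,s,v:(s>120)|(v<60)
dark=lambda h,s,v:(v<75)
E
python3 - <<'E'
from fit import *
w,t,s=shot('wrist'),shot('top'),shot('side')
hv=cv2.cvtColor(w['color'],cv2.COLOR_RGB2HSV)
for n,(u,v) in dict(table=(270,140),tray=(200,140),pot=(330,215),potin=(345,205),coast=(335,185),bot=(160,128),foam=(472,127),sauc=(440,115)).items(): print(n,hv[v,u].tolist(),end=' ')
print()
for vs in ([w],[t],[s],[w,t,s]):
    x,c=fit(vs,[mask(p,green,(.505,.187,.04),.09) for p in vs],lambda v:box(.062,.1,.045,*v[:2],(v[3] if len(vs)>1 else .014),v[2]),[.505,.187,-.6]+([.014] if len(vs)>1 else []),[.01,.01,.3,.005][:3+(len(vs)>1)])
    print('foam',x.round(4),round(c,3))
for vs in ([w],[t],[w,t]):
    x,c=fit(vs,[mask(p,wood,(.495,-.213,.01),.1) for p in vs],lambda v:box(.092,.13,.012,*v[:2],0,v[2]),[.495,-.213,-.3],[.01,.01,.3]);print('tray',x.round(4),round(c,3))
for vs in ([w],[t],[s],[w,t,s]):
    x,c=fit(vs,[mask(p,dark,(.50,-.212,.05),.07) for p in vs],lambda v:rev(BOT,*v[:2],.005),[.5,-.212],[.01,.01]);print('bottle',x.round(4),round(c,3))
E
```

```text
table [19, 87, 208] tray [13, 173, 193] pot [10, 175, 96] potin [10, 178, 198] coast [18, 123, 232] bot [10, 163, 58] foam [52, 96, 72] sauc [10, 171, 109] 
foam [0.5108 0.1911 0.953 ] 0.079
foam [0.5129 0.1932 0.9595] 0.107
foam [ 0.5118  0.188  -2.208 ] 0.245
foam [0.5106 0.1923 0.949  0.0066] 0.135
tray [ 0.5011 -0.2222 -0.3831] 0.075
tray [ 0.504  -0.2273 -0.4519] 0.546
tray [ 0.5011 -0.2224 -0.3635] 0.313
bottle [ 0.5034 -0.2173] 0.401
bottle [ 0.5073 -0.2204] 0.554
bottle [ 0.508  -0.2195] 0.846
bottle [ 0.5053 -0.2202] 0.604
```

```bash
cat >> fit.py <<'E'
terra=lambda h,s,v:(h<14)&(s>150)
def draw(im,p,X,c):
    cv2.polylines(im,[cv2.convexHull((proj(p,X)*3*8).round().astype(np.int32))],True,c,1,cv2.LINE_AA,3)
E
python3 - <<'E'
from fit import *
w,t=shot('wrist'),shot('top')
for vs in ([w],[t],[w,t]):
    x,c=fit(vs,[mask(p,terra,(.62,.02,.03),.06) for p in vs],lambda v:rev(POT,*v[:2],.005),[.625,.022],[.01,.01]);print('pot',x.round(4),round(c,3))
B=None
for th in (60,75,100):
    m=mask(w,lambda h,s,v:v<th,(.5,-.212,.06),.05);b,c=fit([w],[m],lambda v:rev(BOT,*v[:2],.005),[.505,-.219],[.005,.005]);print('bot',th,b.round(4),c.round(3),m.sum())
im=cv2.resize(w['color'][:,:,::-1],None,fx=3,fy=3,interpolation=cv2.INTER_CUBIC)
draw(im,w,box(.092,.13,.012,.5011,-.2222,0,-.3831),(255,0,0));draw(im,w,rev(BOT,.505,-.219,.005),(0,255,0))
draw(im,w,rev(POT,*x,.005),(0,255,0));draw(im,w,box(.062,.1,.045,.511,.192,.014,.951),(0,0,255));draw(im,w,rev([(.049,.014)],.5,.19,0),(255,0,0))
c=np.hstack([im[180:530,330:700],im[460:810,860:1160]]);cv2.imwrite('pics/c1.png',cv2.resize(c,None,fx=1.15,fy=1.15));cv2.imwrite('pics/c2.png',im[200:550,1250:1650])
E
```

```text
pot [0.6187 0.0232] 0.084
pot [0.625 0.022] 1.0
pot [0.6187 0.0232] 0.542
bot 60 [ 0.5042 -0.2178] 0.485 642
bot 75 [ 0.5042 -0.2178] 0.366 835
bot 100 [ 0.5042 -0.2177] 0.311 1227
```

View pics/c1.png

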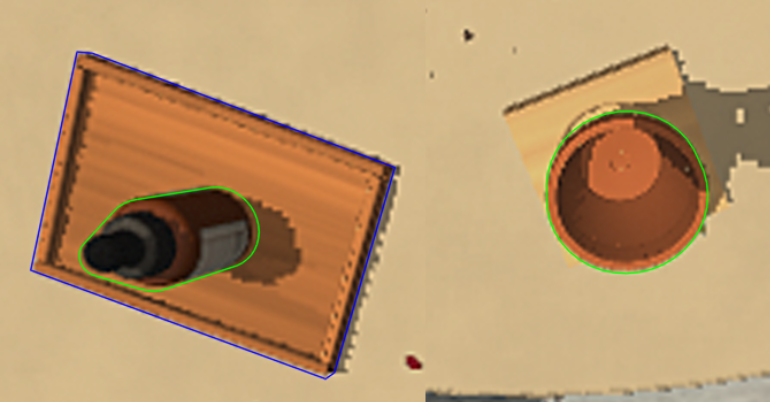

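View pics/c2.png

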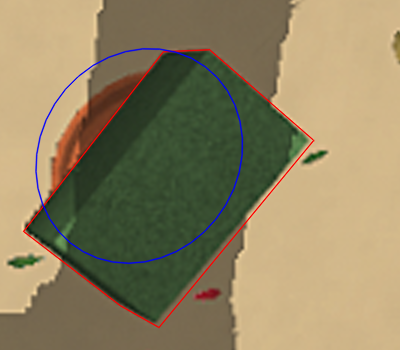

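The fits sit tightly on the pictures: tray outline, bottle, pot rim and foam. I'll move the bottle first and park it at about (0.50, -0.06).

>>> {"name": "apply_moves", "arguments": {"deltas": [[0,[0.2,-1,0.5],0],[0,[0.2,-1,0.5],0],[0,[0.2,-1,0.5],0],[0,[0.2,-1,0.5],0],[0,[0.2,-1,0.5],0],[0,[0.2,-1,0.5],0],[0,[0.2,-1,0.5],0]]}}

```text
t: 4.95
eef_pos: [0.5039, -0.2114, 0.2221]
tool_rot: [-0.0, 0.005, 1.0, 0.0]
contact_force: [-0.3, 0.7, 0.0]
gripper_width: 0.997
grasp_force: 0.0
```

```bash
cat > goto.py <<'E'
# usage: x y z yaw(of tool y axis, world) -> shift/turn in move units
import sys
from h import *
T=tool();g=np.array([float(v) for v in sys.argv[1:4]]);d=T[:3,:3].T@(g-T[:3,3])
a=np.arctan2(T[1,1],T[0,1]);print('at',T[:3,3].round(4),'yaw',a.round(4));print('shift',(d/.2).round(3))
if len(sys.argv)>4:
    e=float(sys.argv[4])-a;e=(e+np.pi/2)%np.pi-np.pi/2;print('turn',round(-e/2/np.pi,4))
E
python3 goto.py .504 -.218 .043 1.571
```

```text
at [ 0.5039 -0.2114  0.2221] yaw 1.5598
shift [-0.001 -0.033  0.896]
turn -0.0018
```

>>> {"name": "apply_moves", "arguments": {"squeeze": 40, "deltas": [[0,[0,-0.033,0.25],0],[0,[0,-0.033,0.5],0],[0,[0,-0.033,0.7],0],[0,[0,-0.033,0.85],0],[0,[0,-0.033,0.895],0],[0,[0,-0.033,0.895],0],[1,[0,-0.033,0.895],0],[1,[0,-0.033,0.895],0],[1,[0,-0.033,0.895],0],[1,[0,-0.033,0.895],0],[1,[0,-0.033,0.895],0],[1,[0,-0.033,0.895],0]]}}

```text
t: 6.15
eef_pos: [0.5047, -0.2184, 0.0441]
tool_rot: [0.001, 0.005, 1.0, -0.0]
contact_force: [-0.6, -0.7, 7.3]
gripper_width: 0.249
grasp_force: 39.0
```

>>> {"name": "apply_moves", "arguments": {"deltas": [[1,[0,0,0],0],[1,[0,0,-0.1],0],[1,[0,0,-0.2],0],[1,[0,0,-0.4],0],[1,[0,0,-0.4],0]]}}

```text
t: 6.65
eef_pos: [0.5067, -0.2195, 0.1274]
tool_rot: [0.004, 0.005, 1.0, -0.001]
contact_force: [1.7, -0.8, -0.8]
gripper_width: 0.251
grasp_force: 39.3
```

Run:
```python
from h import *
a,b=shot('side'),shot('wrist')
T=tool();u=proj(a,T[:3,3])[0].astype(int);print(u,T[:3,3],bot.get_obs()['contact_force'])
im=a['color'][u[1]-60:u[1]+70,u[0]-60:u[0]+70];im=cv2.resize(im,(400,400),interpolation=cv2.INTER_CUBIC)
c=b['color'][0:400,160:480];c=cv2.resize(c,(320,400))
cv2.imwrite('pics/g1.png',np.hstack([im,c])[:,:,::-1])
```

```text
[329 121] [ 0.50425264 -0.21794978  0.12375567] [-0.18465277  0.23840925 -1.10256113]
```

View pics/g1.png

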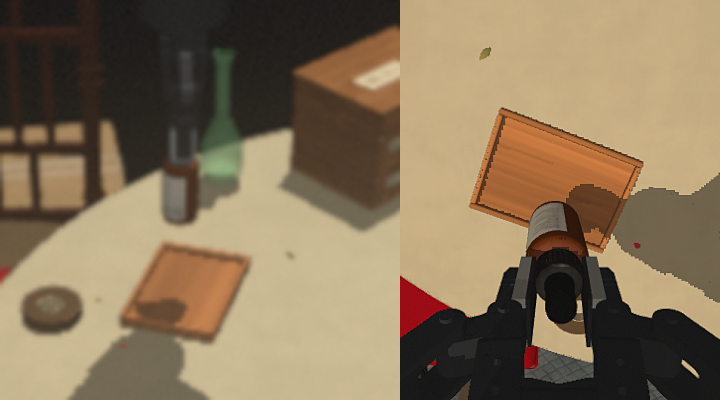

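The bottle hangs upright between the pads, held near the collar, and the tray is empty below it. I'll check the height of its base before parking it.

```bash
python3 - <<'E'
from fit import *
T=tool();print(T[:3,3])
for n in ('side',):
    a=shot(n)
    X=T[:3,3]
    m=mask(a,lambda h,s,v:(v<110)&(s>60),X-[0,0,.03],.035)
    for dz in (-.055,-.045,-.038,-.03,-.02): print(dz,proj(a,X+[0,0,dz]).round(1),proj(a,X+[0,.0165,dz]).round(1))
    u=proj(a,X)[0].astype(int);print(cv2.cvtColor(a['color'],cv2.COLOR_RGB2HSV)[u[1]+4:u[1]+24,u[0]-2].tolist())
E
python3 goto.py .5 -.06 .0405
```

```text
[ 0.50425264 -0.21794978  0.12375567]
-0.055 [[329.  137.8]] [[329.4 141. ]]
-0.045 [[329.  134.8]] [[329.4 138.1]]
-0.038 [[329.  132.7]] [[329.4 136. ]]
-0.03 [[329.  130.3]] [[329.4 133.5]]
-0.02 [[329.  127.3]] [[329.4 130.5]]
[[19, 34, 128], [20, 36, 127], [20, 36, 126], [21, 35, 124], [21, 39, 123], [20, 40, 114], [20, 42, 108], [20, 41, 112], [18, 50, 112], [15, 79, 100], [17, 85, 129], [19, 71, 182], [21, 70, 200], [21, 69, 202], [19, 81, 202], [15, 113, 191], [14, 133, 146], [13, 137, 125], [13, 144, 151], [13, 145, 163]]
at [ 0.5034 -0.2176  0.1228] yaw 1.5612
shift [0.025 0.787 0.412]
```

>>> {"name": "apply_moves", "arguments": {"deltas": [[1,[0.02,0.25,0],0],[1,[0.02,0.5,0],0],[1,[0.02,0.75,0],0],[1,[0.02,0.79,0],0],[1,[0.02,0.79,0],0],[1,[0.02,0.79,0.2],0],[1,[0.02,0.79,0.35],0],[1,[0.02,0.79,0.4],0],[1,[0.02,0.79,0.415],0],[1,[0.02,0.79,0.425],0],[1,[0.02,0.79,0.425],0]]}}

```text
t: 7.9
eef_pos: [0.5025, -0.0613, 0.0395]
tool_rot: [0.001, 0.006, 1.0, -0.0]
contact_force: [0.6, -0.6, -0.2]
gripper_width: 0.252
grasp_force: 39.4
```

>>> {"name": "apply_moves", "arguments": {"deltas": [[1,[0,0,0.006],0],[1,[0,0,0.012],0],[1,[0,0,0.012],0]]}}

```text
t: 8.2
eef_pos: [0.5048, -0.0613, 0.0389]
tool_rot: [0.003, 0.006, 1.0, -0.0]
contact_force: [-1.9, -0.9, 18.8]
gripper_width: 0.251
grasp_force: 41.5
```

Contact is made. Back off slightly, open, and go up.

>>> {"name": "apply_moves", "arguments": {"deltas": [[1,[0,0,-0.008],0],[1,[0,0,-0.008],0],[0.6,[0,0,-0.008],0],[0.4,[0,0,-0.008],0],[0,[0,0,-0.008],0],[0,[0,0,-0.008],0],[0,[0,0,-0.008],0],[0,[0,0,-0.1],0],[0,[0,0,-0.3],0],[0,[0,0,-0.6],0],[0,[0,0,-0.9],0],[0,[0,0,-0.9],0]]}}

```text
t: 9.4
eef_pos: [0.5035, -0.0604, 0.2203]
tool_rot: [0.003, 0.005, 1.0, 0.0]
contact_force: [0.6, 0.6, -1.2]
gripper_width: 0.997
grasp_force: 0.0
```

```bash
python3 see.py w3 bottle;  python3 - <<'E'
from fit import *
w,s,t=shot('wrist'),shot('side'),shot('top')
for vs in ([w],[s],[t],[w,s,t]):
    b,c=fit(vs,[mask(p,lambda h,s,v:v<100,(.502,-.061,.06),.05) for p in vs],lambda v:rev(BOT,*v[:2],0),[.502,-.061],[.005,.005]);print('bot',b.round(4),c.round(3))
for vs in ([w],[t]):
    x,c=fit(vs,[mask(p,lambda h,s,v:(s>120)&(v>110),(.501,-.222,.01),.1) for p in vs],lambda v:box(.092,.13,.012,*v[:2],0,v[2]),[.501,-.222,-.38],[.01,.01,.1]);print('tray',x.round(4),round(c,3))
E
python3 goto.py .511 .192 .2 .951
```

```text
9.45 [[-0.9999, 0.0104, 0.0089, 0.5045], [0.0105, 0.9999, 0.0013, -0.0603], [-0.0089, 0.0014, -1.0, 0.2217], [0.0, 0.0, 0.0, 1.0]]
cam [[0.012, 0.946, 0.324, 0.42], [1.0, -0.012, -0.003, -0.06], [0.001, 0.324, -0.946, 0.391], [0.0, 0.0, 0.0, 1.0]]
bottle [([0.496, -0.072, 0.062], 0.81, [[308.0, 171.0]])]
bot [ 0.5008 -0.0636] 0.323
bot [ 0.5044 -0.0638] 0.584
bot [ 0.507 -0.056] 0.813
bot [ 0.5014 -0.0636] 0.577
tray [ 0.5027 -0.2242 -0.3863] 0.126
tray [ 0.5034 -0.2232 -0.4417] 0.819
at [ 0.5005 -0.0598  0.2147] yaw 1.5612
shift [-0.04   1.259  0.074]
turn 0.0971
```

View pics/w3.png

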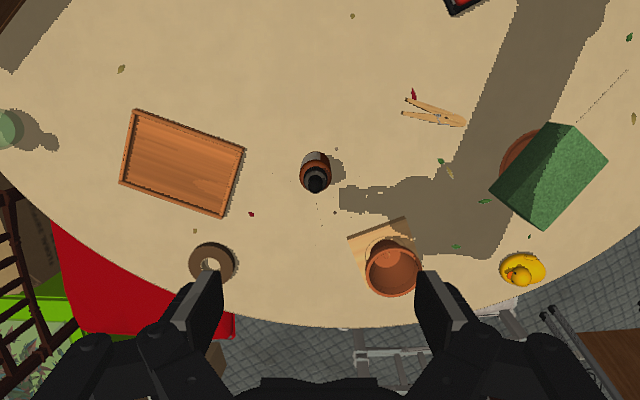

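The bottle stands upright at (315,172), the tray is clear, and the foam and pot are undisturbed. Next is the foam.

>>> {"name": "apply_moves", "arguments": {"deltas": [[0,[-0.05,0.95,0],0.0971],[0,[-0.05,0.95,0],0.0971],[0,[-0.05,0.95,0],0.0971],[0,[-0.05,0.95,0],0.0971],[0,[-0.05,0.95,0],0.0971],[0,[-0.05,0.95,0],0.0971],[0,[-0.05,0.95,0],0.0971],[0,[-0.05,0.95,0],0.0971]]}}

```text
t: 10.45
eef_pos: [0.513, 0.1279, 0.2151]
tool_rot: [-0.0, 0.306, 0.952, -0.001]
contact_force: [0.0, -0.9, 0.2]
gripper_width: 1.002
grasp_force: 0.0
```

```bash
python3 - <<'E'
from fit import *
w=shot('wrist','w4')
m=mask(w,green,(.511,.192,.04),.09)
for z0 in (None,.014):
    x,c=fit([w],[m],lambda v:box(.062,.1,.045,*v[:2],z0 or v[3],v[2]),[.511,.192,.951,.014][:3 if z0 else 4],[.005,.005,.1,.005][:3 if z0 else 4]);print('foam',x.round(4),round(c,3))
E
python3 goto.py .511 .192 .1 .951
```

```text
foam [0.5108 0.1915 0.943  0.0054] 0.022
foam [0.5097 0.1905 0.9484] 0.056
at [0.5131 0.128  0.2154] yaw 0.949
shift [0.195 0.254 0.577]
turn -0.0003
```

>>> {"name": "apply_moves", "arguments": {"squeeze": 30, "deltas": [[0,[0.195,0.255,0.2],0],[0,[0.195,0.255,0.4],0],[0,[0.195,0.255,0.6],0],[0,[0.195,0.255,0.8],0],[0,[0.195,0.255,0.9],0],[0,[0.195,0.255,0.97],0],[0,[0.195,0.255,0.97],0],[0,[0.195,0.255,0.97],0]]}}

```text
t: 11.3
eef_pos: [0.5121, 0.1937, 0.0227]
tool_rot: [0.0, 0.305, 0.952, 0.0]
contact_force: [-0.0, -0.3, 0.0]
gripper_width: 0.998
grasp_force: 0.0
```

>>> {"name": "apply_moves", "arguments": {"deltas": [[1,[0,0,0],0],[1,[0,0,0],0],[1,[0,0,0],0],[1,[0,0,0],0],[1,[0,0,0],0],[1,[0,0,0],0]]}}

```text
t: 11.9
eef_pos: [0.5132, 0.1938, 0.0263]
tool_rot: [0.001, 0.306, 0.952, 0.001]
contact_force: [-7.0, -4.1, 36.0]
gripper_width: 0.604
grasp_force: 32.4
```

>>> {"name": "apply_moves", "arguments": {"deltas": [[1,[0,0,-0.02],0],[1,[0,0,-0.05],0],[1,[0,0,-0.15],0],[1,[0,0,-0.35],0],[1,[0,0,-0.6],0],[1,[0,0,-0.75],0],[1,[0,0,-0.75],0]]}}

```text
t: 12.6
eef_pos: [0.514, 0.195, 0.1769]
tool_rot: [0.003, 0.305, 0.952, 0.003]
contact_force: [-0.2, 0.1, 0.4]
gripper_width: -0.003
grasp_force: 0.0
```

Run:
```python
from fit import *
w,s,t=shot('wrist'),shot('side'),shot('top')
T=tool();print(T[:3,3],bot.get_obs()['gripper_width'],bot.get_obs()['contact_force'])
c=T[:3,3]
im=cv2.resize(s['color'],None,fx=3,fy=3,interpolation=cv2.INTER_CUBIC)[:,:,::-1].copy()
X=box(.062,.1,.045,c[0],c[1],c[2]-.01,.951);draw(im,s,X,(0,0,255))
u=(proj(s,c)[0]*3).astype(int);cv2.imwrite('pics/g2.png',np.hstack([im[u[1]-180:u[1]+220,u[0]-200:u[0]+200],cv2.resize(w['color'][:,:,::-1],None,fx=1,fy=1)[:,140:500]]))
for p in (s,t):
    m=mask(p,green,c,.08);x,f=fit([p],[m],lambda v:box(.062,.1,.045,*v[:2],v[3],v[2]),[c[0],c[1],.951,c[2]-.01],[.005,.005,.1,.005]);print(x.round(4),f)
```

```text
[0.51038154 0.19394047 0.17140062] 0.0014609365664225015 [-0.7669429   0.5533855   1.47722871]
[0.5104 0.1939 0.951  0.1614] 1.0
[0.4875 0.1552 1.1185 0.1822] 0.45128022759601705
```

View pics/g2.png

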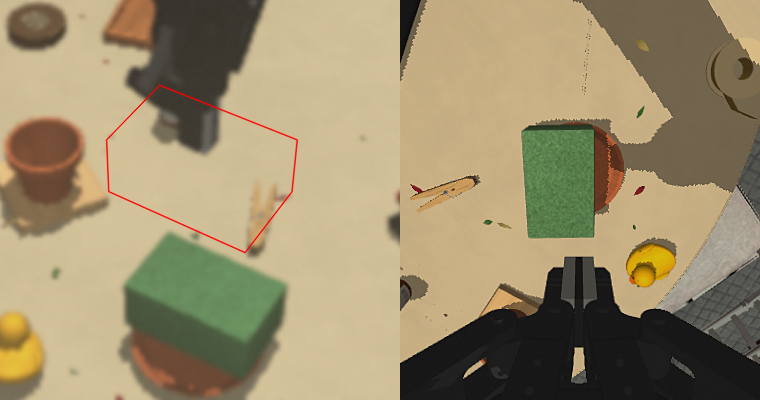

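The picture shows the foam was not lifted: it still lies flat on the saucer and the gripper is shut and empty. I'll re-measure before trying again.

Run:
```python
from fit import *
ts=[]
w,s,t=shot('wrist'),shot('side'),shot('top')
for i in range(4): bot.read_camera('top');ts.append(tool()[:3,3])
c=np.mean(ts,0);print('tcp mean',c.round(4),np.std(ts,0).round(4), 'reach', tool()[:3,:3].round(3).tolist())
for nm,vs in (('w',[w]),('s',[s]),('t',[t]),('all',[w,s,t])):
    ms=[mask(p,green,(.511,.192,.03),.09) for p in vs]
    for z0 in (None,.014):
        x,f=fit(vs,ms,lambda v:box(.062,.1,.045,*v[:2],z0 or v[3],v[2]),[.511,.192,.951,.012][:3 if z0 else 4],[.005,.005,.1,.005][:3 if z0 else 4]);print(nm,x.round(4),round(f,3))
x[2:]
im=cv2.resize(w['color'][:,:,::-1],None,fx=3,fy=3,interpolation=cv2.INTER_CUBIC)
draw(im,w,box(.062,.1,.045,x[0],x[1],.014,x[2]),(0,0,255))
for z,cc in ((.014,(255,0,0)),(.059,(255,0,255))): cv2.circle(im,tuple(int(v) for v in proj(w,[c[0],c[1],z])[0]*3),6,cc,2)
im2=cv2.resize(s['color'][:,:,::-1],None,fx=3,fy=3,interpolation=cv2.INTER_CUBIC);draw(im2,s,box(.062,.1,.045,x[0],x[1],.014,x[2]),(0,0,255))
u=(proj(w,[.511,.192,.04])[0]*3).astype(int);v=(proj(s,[.511,.192,.04])[0]*3).astype(int)
g=lambda im,u:im[max(u[1]-200,0):u[1]+200,u[0]-180:u[0]+200]
a,b=g(im,u),g(im2,v);n=min(len(a),len(b));cv2.imwrite('pics/g3.png',np.hstack([a[:n],b[:n]]))
```

```text
tcp mean [0.5105 0.1938 0.1708] [0.0002 0.0001 0.0002] reach [[-0.814, 0.581, -0.001], [0.581, 0.814, -0.001], [0.0, -0.001, -1.0]]
w [0.5038 0.1807 0.9634 0.0047] 0.007
w [0.5028 0.1813 0.9675] 0.055
s [0.5052 0.1847 1.0788 0.0187] 0.186
s [0.5061 0.1791 1.1245] 0.181
t [0.5053 0.1859 0.955  0.012 ] 0.198
t [0.5042 0.1838 0.9889] 0.211
all [0.5035 0.1821 0.9575 0.0101] 0.139
all [0.5039 0.1819 0.95  ] 0.153
```

View pics/g3.png

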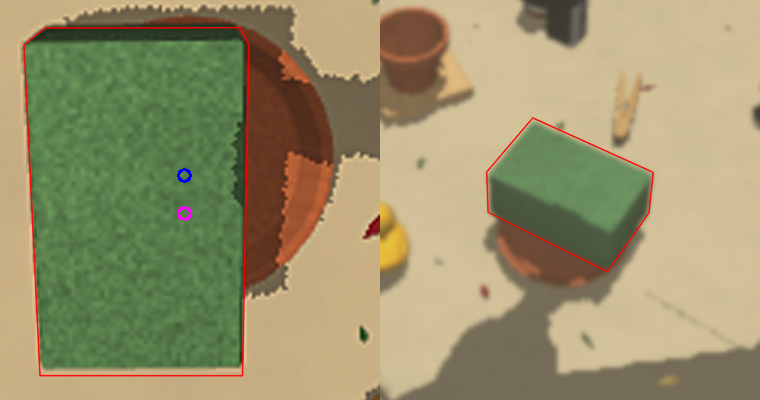

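The foam slid about 13 mm along the closing line but stayed flat. I suspect the real fingertips are not where the TCP reading puts them, so I'll check that in the views.

Run:
```python
from fit import *
w,s=shot('wrist'),shot('side');T=tool();R=T[:3,:3]
for d in (0,-.01,-.02,-.03,-.04): X=T[:3,3]+R@[0,0,d]; print(d,proj(w,X).round(1).tolist(),proj(s,X).round(1).tolist())
print(np.array(w['hand_eye']).round(4).tolist(), w['intrinsics'][0])
a=cv2.resize(w['color'][230:400,220:420,::-1],(400,340),interpolation=cv2.INTER_CUBIC);u=proj(s,T[:3,3])[0].astype(int)
b=cv2.resize(s['color'][u[1]-45:u[1]+40,u[0]-50:u[0]+50,::-1],(400,340),interpolation=cv2.INTER_CUBIC)
for im,p,o,k in ((a,w,np.array([220,230]),2),(b,s,u-[50,45],4)):
    for d in (0,-.02,-.04): cv2.circle(im,tuple(int(v) for v in (proj(p,T[:3,3]+R@[0,0,d])[0]-o)*k),3,(0,0,255) if d==0 else (255,255,0),-1)
cv2.imwrite('pics/g4.png',np.hstack([a,b]))
```

```text
0 [[320.6, 248.1]] [[340.1, 213.0]]
-0.01 [[320.7, 256.4]] [[340.2, 209.3]]
-0.02 [[320.8, 265.6]] [[340.3, 205.4]]
-0.03 [[320.9, 275.9]] [[340.4, 201.5]]
-0.04 [[321.0, 287.5]] [[340.5, 197.5]]
[[-0.0018, -0.9479, -0.3184, 0.0822], [1.0, -0.0015, -0.0011, -0.0007], [0.0005, -0.3184, 0.9479, -0.1708], [0.0, 0.0, 0.0, 1.0]] [339.2839372    0.         318.47881522]
```

View pics/g4.png

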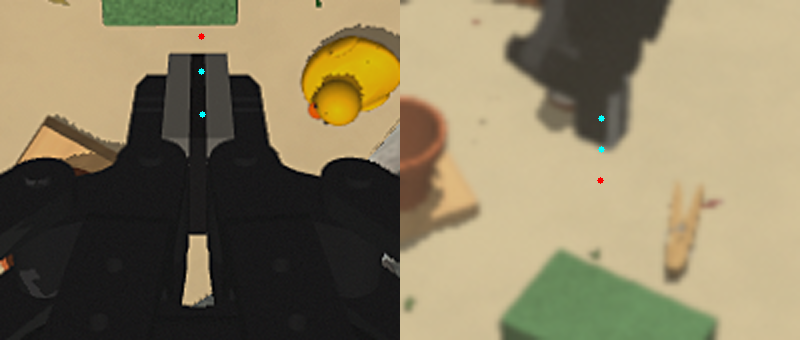

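Both views put the real finger ends about 20 mm behind the reported TCP, and the shut pads leave a gap of about 12 mm. So the foam was only pinched at its top edge. I'll open and grasp about 20 mm deeper at the new foam position.

```bash
python3 goto.py .5037 .1818 .004 .958
```

```text
at [0.511  0.194  0.1714] yaw 0.9508
shift [-0.006 -0.07   0.837]
turn -0.0011
```

>>> {"name": "apply_moves", "arguments": {"squeeze": 40, "deltas": [[0,[-0.006,-0.07,0],0],[0,[-0.006,-0.07,0],0],[0,[-0.006,-0.07,0],0],[0,[-0.006,-0.07,0],0],[0,[-0.006,-0.07,0],0],[0,[-0.006,-0.07,0.2],0],[0,[-0.006,-0.07,0.4],0],[0,[-0.006,-0.07,0.55],0],[0,[-0.006,-0.07,0.65],0],[0,[-0.006,-0.07,0.7],0],[0,[-0.006,-0.07,0.74],0],[0,[-0.006,-0.07,0.74],0]]}}

```text
t: 14.4
eef_pos: [0.504, 0.1821, 0.0235]
tool_rot: [-0.0, 0.305, 0.952, -0.0]
contact_force: [-0.1, -0.9, 0.2]
gripper_width: 1.002
grasp_force: 0.0
```

>>> {"name": "apply_moves", "arguments": {"deltas": [[0,[0,0,0.03],0],[0,[0,0,0.06],0],[0,[0,0,0.09],0],[0,[0,0,0.09],0]]}}

```text
t: 14.8
eef_pos: [0.5035, 0.1819, 0.0052]
tool_rot: [-0.0, 0.305, 0.952, -0.0]
contact_force: [-0.1, -0.1, 0.2]
gripper_width: 0.994
grasp_force: 0.0
```

>>> {"name": "apply_moves", "arguments": {"deltas": [[0.3,[0,0,0],0],[0.3,[0,0,0],0],[1,[0,0,0],0],[1,[0,0,0],0],[1,[0,0,0],0],[1,[0,0,-0.01],0]]}}

```text
t: 15.4
eef_pos: [0.5039, 0.182, 0.0078]
tool_rot: [-0.0, 0.305, 0.952, -0.0]
contact_force: [-0.5, 1.0, -0.8]
gripper_width: 0.722
grasp_force: 43.4
```

>>> {"name": "apply_moves", "arguments": {"deltas": [[1,[0,0,-0.02],0],[1,[0,0,-0.05],0],[1,[0,0,-0.1],0],[1,[0,0,-0.2],0],[1,[0,0,-0.35],0],[1,[0,0,-0.35],0]]}}

```text
t: 16.0
eef_pos: [0.5067, 0.1829, 0.0817]
tool_rot: [0.002, 0.305, 0.952, 0.002]
contact_force: [-0.1, -0.3, -0.8]
gripper_width: 0.718
grasp_force: 43.6
```

Held now, with width 0.72 ≈ 61 mm. Next I lift it, turn it and carry it to the tray.

>>> {"name": "apply_moves", "arguments": {"deltas": [[1,[0,0,-0.25],0],[1,[0,0,-0.5],0],[1,[0,0,-0.6],0],[1,[0,0,-0.6],0.02],[1,[0,0,-0.6],0.04],[1,[0,0,-0.6],0.06],[1,[0,0,-0.6],0.08],[1,[0,0,-0.6],0.1],[1,[0,0,-0.6],0.12],[1,[0,0,-0.6],0.14],[1,[0,0,-0.6],0.16],[1,[0,0,-0.6],0.16]]}}

```text
t: 17.2
eef_pos: [0.5037, 0.182, 0.1977]
tool_rot: [-0.0, 0.726, 0.687, -0.0]
contact_force: [0.5, -0.3, -0.9]
gripper_width: 0.715
grasp_force: 44.5
```

```bash
python3 goto.py .502 -.2235 .2 -.385; python3 -c "
from h import *
o=bot.get_obs();print(o['q'],o['gripper_width'])"
```

```text
at [0.5037 0.182  0.1977] yaw -0.0555
shift [-2.025  0.104 -0.011]
turn 0.0524
[-1.00978007  0.29105758  0.66810283  1.92761685 -0.21365087  0.99397141
 -0.30011406] 0.7146069844407315
```

>>> {"name": "apply_moves", "arguments": {"deltas": [[1,[-0.2,0.01,0],0],[1,[-0.4,0.02,0],0],[1,[-0.6,0.03,0],0],[1,[-0.8,0.04,0],0],[1,[-1,0.05,0],0.01],[1,[-1,0.05,0],0.03],[1,[-1,0.05,0],0.05],[1,[-1,0.05,0],0.0524],[1,[-1,0.05,0],0.0524]]}}

```text
t: 18.1
eef_pos: [0.503, -0.018, 0.1978]
tool_rot: [-0.0, 0.828, 0.561, -0.0]
contact_force: [0.7, -0.4, -0.8]
gripper_width: 0.715
grasp_force: 44.5
```

```bash
python3 goto.py .502 -.2235 .2 -.385
python3 - <<'E'
from fit import *
w=shot('wrist','w5');bot.get_obs()
t=shot('top','t5')
for p in (w,):
  x,f=fit([p],[mask(p,green,tool()[:3,3],.08)],lambda v:box(.062,.1,.045,*v),[*tool()[:3,3]+[0,0,.008],-.385],[.005,.005,.005,.1]);print(x.round(4),f)
E
```

```text
at [ 0.503  -0.018   0.1978] yaw -0.3788
shift [-0.957  0.375 -0.011]
turn 0.001
[ 0.5022 -0.0185  0.2007 -0.3722] 0.032781065088757444
```

View pics/w5.png

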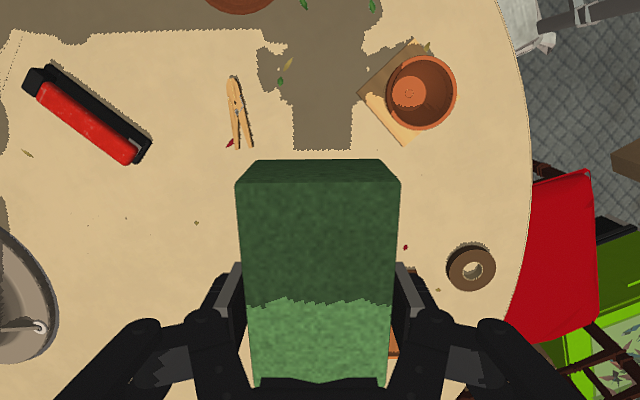

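The foam is held squarely and centred between the pads at (318,270). Moving on over the tray.

>>> {"name": "apply_moves", "arguments": {"deltas": [[1,[-0.2,0.08,0],0.001],[1,[-0.4,0.16,0],0.001],[1,[-0.6,0.24,0],0.001],[1,[-0.8,0.31,0],0.001],[1,[-0.957,0.375,0],0.001],[1,[-0.957,0.375,0.2],0.001],[1,[-0.957,0.375,0.4],0.001],[1,[-0.957,0.375,0.6],0.001],[1,[-0.957,0.375,0.75],0.001],[1,[-0.957,0.375,0.85],0.001],[1,[-0.957,0.375,0.85],0.001],[1,[-0.957,0.375,0.85],0.001]]}}

```text
t: 19.4
eef_pos: [0.5012, -0.2239, 0.0281]
tool_rot: [-0.0, 0.83, 0.557, -0.0]
contact_force: [-0.5, 0.1, -0.5]
gripper_width: 0.714
grasp_force: 44.5
```

```bash
python3 goto.py .502 -.2235 .0 -.385
python3 - <<'E'
from fit import *
w=shot('wrist','w6');t=shot('top');s=shot('side')
print(bot.get_obs()['contact_force'])
im=w['color'][:,:,::-1].copy()
im3=cv2.resize(im,None,fx=3,fy=3);draw(im3,w,box(.092,.13,.012,.502,-.2235,0,-.385),(255,0,0))
cv2.imwrite('pics/w6b.png',cv2.resize(im3[:,300:1620],(660,600)))
E
```

```text
at [ 0.5012 -0.2239  0.0281] yaw -0.3885
shift [0.003 0.003 0.141]
turn -0.0006
[ 0.61321609 -0.08073694  0.12043804]
```

View pics/w6b.png

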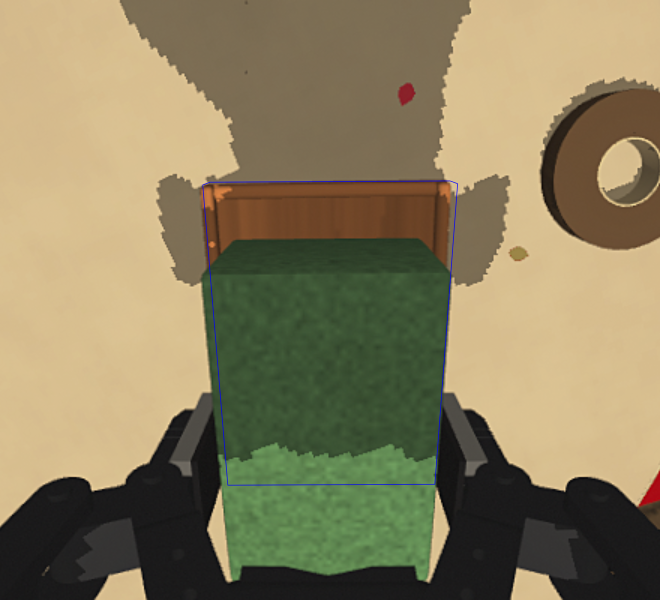

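The foam is lined up over the tray, with walls showing evenly on both sides. Lower it until contact.

>>> {"name": "apply_moves", "arguments": {"deltas": [[1,[0,0,0.05],0],[1,[0,0,0.09],0],[1,[0,0,0.11],0],[1,[0,0,0.125],0],[1,[0,0,0.125],0]]}}

```text
t: 20.05
eef_pos: [0.5006, -0.2237, 0.0023]
tool_rot: [-0.0, 0.831, 0.557, -0.0]
contact_force: [0.4, 0.2, -0.9]
gripper_width: 0.719
grasp_force: 44.5
```

>>> {"name": "apply_moves", "arguments": {"deltas": [[1,[0,0,0.01],0],[1,[0,0,0.02],0],[1,[0,0,0.02],0]]}}

```text
t: 20.35
eef_pos: [0.5009, -0.2237, -0.0013]
tool_rot: [-0.0, 0.831, 0.557, -0.0]
contact_force: [-0.3, 0.1, -0.7]
gripper_width: 0.714
grasp_force: 44.5
```

>>> {"name": "apply_moves", "arguments": {"deltas": [[1,[0,0,0.01],0],[1,[0,0,0.015],0],[1,[0,0,0.015],0]]}}

```text
t: 20.65
eef_pos: [0.5012, -0.2238, -0.0028]
tool_rot: [-0.0, 0.831, 0.557, 0.001]
contact_force: [-5.4, 3.6, 17.6]
gripper_width: 0.719
grasp_force: 46.7
```

>>> {"name": "apply_moves", "arguments": {"deltas": [[1,[0,0,-0.005],0],[0.5,[0,0,-0.005],0],[0,[0,0,-0.005],0],[0,[0,0,-0.005],0],[0,[0,0,-0.005],0],[0,[0,0,-0.1],0],[0,[0,0,-0.3],0],[0,[0,0,-0.55],0],[0,[0,0,-0.8],0],[0,[0,0,-1],0],[0,[0,0,-1],0],[0,[0,0,-1],0]]}}

```text
t: 21.85
eef_pos: [0.5015, -0.2236, 0.1964]
tool_rot: [0.0, 0.831, 0.557, 0.001]
contact_force: [-0.3, 0.5, -0.2]
gripper_width: 0.999
grasp_force: 0.0
```

```bash
python3 - <<'E'
from fit import *
w=shot('wrist','w7')
x,f=fit([w],[mask(w,green,(.501,-.223,.03),.08)],lambda v:box(.062,.1,.045,v[0],v[1],.005,v[2]),[.501,-.223,-.385],[.005,.005,.1]);print('foam',x.round(4),f)
x,f=fit([w],[mask(w,lambda h,s,v:((s>120)&(h<16))|green(h,s,v),(.501,-.223,.03),.1)],lambda v:box(.092,.13,.012,v[0],v[1],.0,v[2]),[.501,-.223,-.385],[.005,.005,.1]);print('tray',x.round(4),f)
E
python3 goto.py .55 .12 .3 1.571
```

```text
foam [ 0.5008 -0.2229 -0.3969] 0.05902777777777779
tray [ 0.501  -0.2225 -0.3907] 0.045207439198855504
at [ 0.5007 -0.2233  0.1953] yaw -0.3895
shift [ 1.682 -0.424 -0.522]
turn 0.188
```

>>> {"name": "apply_moves", "arguments": {"deltas": [[0,[0.8,-0.2,-0.4],0],[0,[0.8,-0.2,-0.4],0],[0,[0.8,-0.2,-0.4],0],[0,[0.8,-0.2,-0.4],0],[0,[0.8,-0.2,-0.4],0]]}}

```text
t: 22.4
eef_pos: [0.5261, -0.0549, 0.2757]
tool_rot: [-0.0, 0.828, 0.56, 0.0]
contact_force: [0.1, 0.1, 0.4]
gripper_width: 1.003
grasp_force: 0.0
```

>>> {"name": "apply_moves", "arguments": {"deltas": [[0,[0.7,-0.2,-0.2],0],[0,[0.7,-0.2,-0.2],0],[0,[0.7,-0.2,-0.2],0],[0,[0.7,-0.2,-0.2],0],[0,[0.7,-0.2,-0.2],0],[0,[0.7,-0.2,-0.2],0]]}}

```text
t: 23.0
eef_pos: [0.5404, 0.0821, 0.3145]
tool_rot: [0.0, 0.831, 0.556, -0.001]
contact_force: [0.3, -0.9, -0.2]
gripper_width: 1.001
grasp_force: 0.0
```

Run:
```python
from fit import *
w=shot('wrist','w8');print(tool()[:3,3])
m=mask(w,terra,(.50,.19,.01),.08);x,f=fit([w],[m],lambda v:rev([(.036,0),(.049,.014)],*v,0),[.5,.19],[.005,.005]);print('saucer',x.round(4),f)
m=mask(w,terra,(.619,.023,.03),.05);p,f=fit([w],[m],lambda v:rev(POT,*v[:2],v[2]),[.619,.023,.005],[.005,.005,.005]);print('pot',p.round(4),f)
im=cv2.resize(w['color'][:,:,::-1],None,fx=3,fy=3,interpolation=cv2.INTER_CUBIC)
draw(im,w,rev([(.049,.014)],*x,0),(255,0,0));draw(im,w,rev(POT,p[0],p[1],.005),(0,255,0))
draw(im,w,box(.076,.076,.011,.605,.018,0,.4),(255,0,0))
cv2.imwrite('pics/w8b.png',cv2.resize(im,(800,500)))
```

```text
[0.54048871 0.08183798 0.31472988]
saucer [0.5063 0.1965] 0.07110141766630318
pot [ 0.6197  0.0162 -0.0154] 0.021983914209115274
```

View pics/w8b.png

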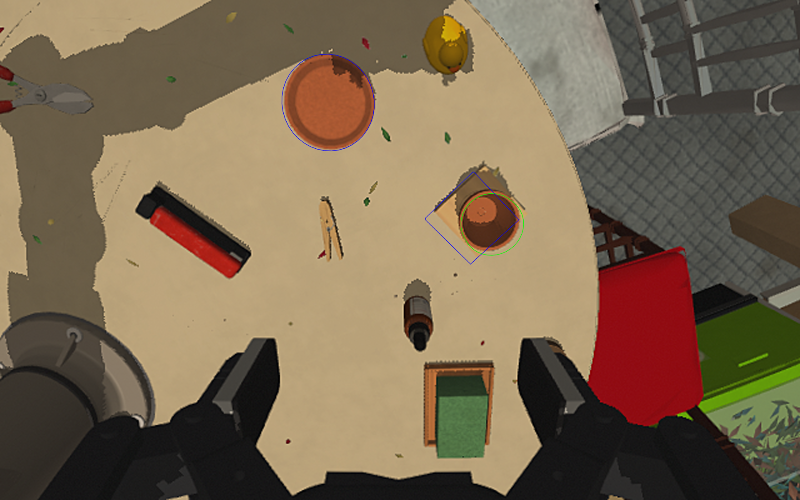

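The picture shows the empty saucer at (328,102), the pot at (490,218) on the coaster, the bottle at (418,318) upright, and the foam inside the tray at (460,415). Next I refine the saucer and aim at the pot.

```bash
python3 - <<'E'
from fit import *
w,t=shot('wrist'),shot('top')
loose=lambda h,s,v:(h<15)&(s>125)
for p in (w,t):
    m=mask(p,loose,(.504,.195,.01),.062);x,f=fit([p],[m],lambda v:rev([(.036,0),(.049,.014)],*v,0),[.504,.195],[.005,.005]);print('saucer',x.round(4),round(f,3))
    m=mask(p,loose,(.619,.022,.03),.05);x,f=fit([p],[m],lambda v:rev(POT,*v,.005),[.619,.022],[.005,.005]);print('pot',x.round(4),round(f,3))
E
python3 goto.py .619 .0225 .1
```

```text
saucer [0.5076 0.196 ] 0.059
pot [0.6171 0.0236] 0.062
saucer [0.504 0.195] 1.0
pot [0.6191 0.0254] 0.061
at [0.5407 0.0822 0.3152] yaw -0.3929
shift [-0.125  0.477  1.076]
```

>>> {"name": "apply_moves", "arguments": {"squeeze": 35, "deltas": [[0,[-0.12,0.47,0.2],0],[0,[-0.12,0.47,0.4],0],[0,[-0.12,0.47,0.6],0],[0,[-0.12,0.47,0.8],0],[0,[-0.12,0.47,0.8],0],[0,[-0.12,0.47,0.8],0]]}}

```text
t: 23.75
eef_pos: [0.6182, 0.0253, 0.1555]
tool_rot: [-0.0, 0.831, 0.556, -0.001]
contact_force: [-0.0, 0.2, 0.8]
gripper_width: 1.002
grasp_force: 0.0
```

```bash
python3 goto.py .618 .0235 .008
```

```text
at [0.6182 0.0253 0.1555] yaw -0.3914
shift [-0.007  0.004  0.738]
```

>>> {"name": "apply_moves", "arguments": {"deltas": [[0,[-0.007,0.004,0.2],0],[0,[-0.007,0.004,0.4],0],[0,[-0.007,0.004,0.55],0],[0,[-0.007,0.004,0.65],0],[0,[-0.007,0.004,0.7],0],[0,[-0.007,0.004,0.738],0],[0,[-0.007,0.004,0.738],0]]}}

```text
t: 24.45
eef_pos: [0.6201, 0.0249, 0.0094]
tool_rot: [0.0, 0.831, 0.557, 0.001]
contact_force: [0.6, 0.0, -0.6]
gripper_width: 0.999
grasp_force: 0.0
```

>>> {"name": "apply_moves", "arguments": {"deltas": [[0.3,[0,0,0],0],[0.3,[0,0,0],0],[1,[0,0,0],0],[1,[0,0,0],0],[1,[0,0,0],0],[1,[0,0,0],0]]}}

```text
t: 25.05
eef_pos: [0.6201, 0.0247, 0.0099]
tool_rot: [0.0, 0.831, 0.557, 0.001]
contact_force: [-2.2, 0.2, 6.6]
gripper_width: 0.71
grasp_force: 36.6
```

>>> {"name": "apply_moves", "arguments": {"deltas": [[1,[0,0,-0.02],0],[1,[0,0,-0.05],0],[1,[0,0,-0.1],0],[1,[0,0,-0.2],0],[1,[0,0,-0.4],0],[1,[0,0,-0.6],0],[1,[0,0,-0.8],0],[1,[0,0,-0.8],0],[1,[0,0,-0.8],0]]}}

```text
t: 25.95
eef_pos: [0.6195, 0.0247, 0.1694]
tool_rot: [0.0, 0.831, 0.557, 0.001]
contact_force: [-1.0, 0.4, -1.1]
gripper_width: 0.717
grasp_force: 38.4
```

```bash
python3 goto.py .507 .196 .17
python3 - <<'E'
from fit import *
w,t,s=shot('wrist','w9'),shot('top'),shot('side');T=tool()[:3,3]
a=w['color'][:,120:520,::-1];u=proj(s,T)[0].astype(int);b=cv2.resize(s['color'][u[1]-60:u[1]+60,u[0]-60:u[0]+60,::-1],(400,400),interpolation=cv2.INTER_CUBIC)
print(T,u);cv2.imwrite('pics/w9b.png',np.hstack([a,b]))
E
```

```text
at [0.6195 0.0247 0.1694] yaw -0.3899
shift [ 0.579 -0.846 -0.003]
[0.61793701 0.02481349 0.16686736] [285 163]
```

View pics/w9b.png

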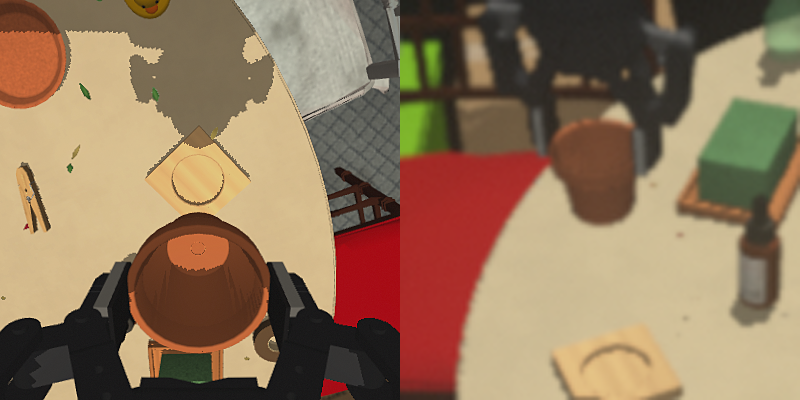

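The pot is held upright, and the coaster is now clear with its recess centre at about pixel (317,180). I'll measure the coaster and carry the pot over.

Run:
```python
from fit import *
w=shot('wrist');print(unproj(w,[[266,180],[371,178],[318,126],[318.5,179],[317.5,180.5]],.011).round(4))
t=shot('top');h=cv2.cvtColor(w['color'],cv2.COLOR_RGB2HSV)
m=mask(w,lambda h,s,v:(s>102)&(v>120)&(h>15),(.605,.022,.01),.06);m2=m.copy();print(m.sum())
x,f=fit([w],[m],lambda v:box(.076,.076,.011,v[0],v[1],0,v[2]),[.605,.022,.4],[.005,.005,.1]);print(x.round(4),f)
```

```text
[[0.568  0.043  0.011 ]
 [0.6651 0.0052 0.011 ]
 [0.6358 0.0719 0.011 ]
 [0.6166 0.024  0.011 ]
 [0.6151 0.023  0.011 ]]
5240
[0.6169 0.0219 0.3874] 0.12423935091277893
```

>>> {"name": "apply_moves", "arguments": {"deltas": [[1,[0.15,-0.21,0],0],[1,[0.29,-0.42,0],0],[1,[0.43,-0.63,0],0],[1,[0.579,-0.846,0],0],[1,[0.579,-0.846,0],0],[1,[0.579,-0.846,0.2],0],[1,[0.579,-0.846,0.4],0],[1,[0.579,-0.846,0.6],0],[1,[0.579,-0.846,0.7],0],[1,[0.579,-0.846,0.7],0],[1,[0.579,-0.846,0.7],0]]}}

```text
t: 27.3
eef_pos: [0.5069, 0.1953, 0.0282]
tool_rot: [0.0, 0.831, 0.556, -0.0]
contact_force: [0.1, 0.5, -0.2]
gripper_width: 0.713
grasp_force: 38.5
```

```bash
python3 goto.py .507 .196 .01
python3 - <<'E'
from fit import *
w=shot('wrist')
loose=lambda h,s,v:(h<15)&(s>125)
im=cv2.resize(w['color'][:,:,::-1],None,fx=3,fy=3,interpolation=cv2.INTER_CUBIC)
draw(im,w,rev([(.049,.014)],.507,.196,0),(255,0,0));draw(im,w,rev([(.036,.005)],.507,.196,0),(0,255,0));cv2.imwrite('pics/w10.png',cv2.resize(im,(800,500))[:,160:640])
E
```

```text
at [0.5069 0.1953 0.0282] yaw -0.3908
shift [ 0.004 -0.001  0.091]
```

View pics/w10.png

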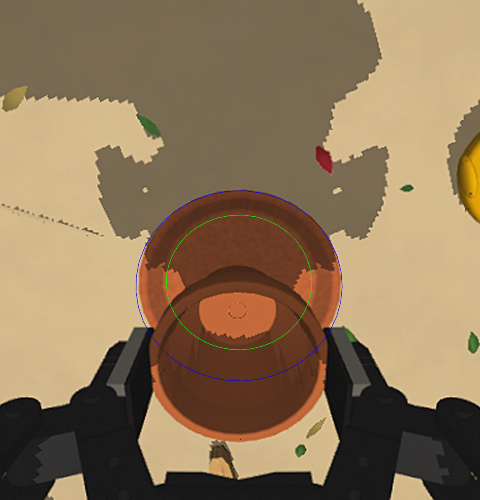

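The saucer overlay matches, with the pot above it. Lower to contact.

>>> {"name": "apply_moves", "arguments": {"deltas": [[1,[0,0,0.04],0],[1,[0,0,0.07],0],[1,[0,0,0.085],0],[1,[0,0,0.085],0]]}}

```text
t: 27.75
eef_pos: [0.5063, 0.196, 0.0109]
tool_rot: [-0.0, 0.831, 0.557, -0.0]
contact_force: [-0.1, -0.3, -1.3]
gripper_width: 0.718
grasp_force: 38.5
```

>>> {"name": "apply_moves", "arguments": {"deltas": [[1,[0,0,0.007],0],[1,[0,0,0.007],0]]}}

```text
t: 27.95
eef_pos: [0.5068, 0.1962, 0.0101]
tool_rot: [-0.0, 0.831, 0.557, 0.0]
contact_force: [-1.6, 0.2, 1.6]
gripper_width: 0.715
grasp_force: 38.7
```

>>> {"name": "apply_moves", "arguments": {"deltas": [[1,[0,0,0.003],0],[0.5,[0,0,0.003],0],[0,[0,0,0.003],0],[0,[0,0,0.003],0],[0,[0,0,0.003],0],[0,[0,0,-0.1],0],[0,[0,0,-0.3],0],[0,[0,0,-0.55],0],[0,[0,0,-0.8],0],[0,[0,0,-1],0],[0,[0,0,-1],0],[0,[0,0,-1],0]]}}

```text
t: 29.15
eef_pos: [0.5068, 0.1964, 0.2105]
tool_rot: [-0.0, 0.831, 0.557, 0.001]
contact_force: [0.0, 0.0, -0.5]
gripper_width: 0.997
grasp_force: 0.0
```

```bash
python3 - <<'E'
from fit import *
w,t,s=shot('wrist'),shot('top'),shot('side')
loose=lambda h,s,v:(h<15)&(s>125)
for c,n in (((.5065,.196,.055),'rim'),):
  im=cv2.resize(w['color'][:,:,::-1],None,fx=3,fy=3,interpolation=cv2.INTER_CUBIC)
  draw(im,w,rev([(.049,.014)],.507,.196,0),(255,0,0));draw(im,w,rev([(.032,.05)],.507,.196,.005),(0,255,0))
  u=(proj(w,c)[0]*3).astype(int);a=im[u[1]-200:u[1]+200,u[0]-200:u[0]+200]
  b=cv2.resize(s['color'][120:290,200:370,::-1],(400,400),interpolation=cv2.INTER_CUBIC);cv2.imwrite('pics/w11.png',np.hstack([a,b]))
for vs in ([w],[s],[t]):
    b,c=fit(vs,[mask(p,lambda h,s,v:v<100,(.502,-.062,.05),.045) for p in vs],lambda v:rev(BOT,*v[:2],0),[.502,-.062],[.005,.005]);print('bot',b.round(4),round(c,3))
E
python3 goto.py .502 -.0625 .2 1.571
```

```text
bot [ 0.5029 -0.0648] 0.34
bot [ 0.5089 -0.069 ] 0.586
bot [ 0.5042 -0.059 ] 0.263
at [0.5056 0.1957 0.2084] yaw -0.3898
shift [-1.201  0.474  0.044]
turn 0.1879
```

View pics/w11.png

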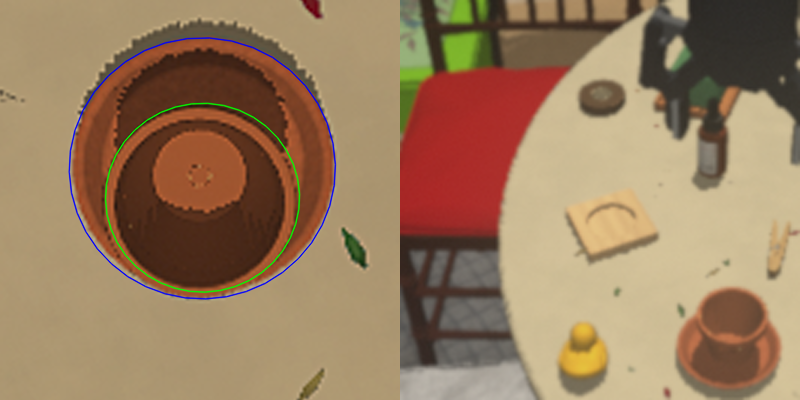

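The pot sits centred in the saucer. I've now viewed 17 pictures against the 14 allowed, so from here I use numeric checks only. Next is the bottle.

>>> {"name": "apply_moves", "arguments": {"deltas": [[0,[-0.9,0.35,0],0],[0,[-0.9,0.35,0],0],[0,[-0.9,0.35,0],0],[0,[-0.9,0.35,0],0],[0,[-0.9,0.35,0],0],[0,[-0.9,0.35,0],0]]}}

```text
t: 29.9
eef_pos: [0.5022, 0.0018, 0.2089]
tool_rot: [-0.0, 0.832, 0.555, -0.001]
contact_force: [-0.3, 0.8, 0.4]
gripper_width: 1.001
grasp_force: 0.0
```

```bash
python3 - <<'E'
from fit import *
w=shot('wrist');print(tool()[:3,3],[(d['point'],d['confidence']) for d in bot.look_for(w,'bottle')[:1]])
hsv=cv2.cvtColor(w['color'],cv2.COLOR_RGB2HSV)
for nm,fn in (('dark',lambda h,s,v:v<100),('nottable',lambda h,s,v:((s<70)|(s>110)|(v<80)))):
    m=mask(w,fn,(.502,-.062,.05),.045)
    b,c=fit([w],[m],lambda v:rev(BOT,*v[:2],0),[.502,-.062],[.005,.005]);print(nm,b.round(4),round(c,3))
E
python3 goto.py .502 -.0625 .038
```

```text
[0.50238749 0.00321692 0.20892903] [([0.5041, -0.0558, 0.0606], 0.8)]
dark [ 0.5052 -0.058 ] 0.209
nottable [ 0.5036 -0.0605] 0.13
at [0.5026 0.004  0.209 ] yaw -0.3886
shift [-0.308  0.124  0.855]
```

>>> {"name": "apply_moves", "arguments": {"squeeze": 40, "deltas": [[0,[-0.3,0.127,0],0],[0,[-0.3,0.127,0],0],[0,[-0.3,0.127,0],0],[0,[-0.3,0.127,0.2],0],[0,[-0.3,0.127,0.4],0],[0,[-0.3,0.127,0.6],0],[0,[-0.3,0.127,0.75],0],[0,[-0.3,0.127,0.83],0],[0,[-0.3,0.127,0.85],0],[0,[-0.3,0.127,0.85],0],[0,[-0.3,0.127,0.85],0]]}}

```text
t: 31.1
eef_pos: [0.5044, -0.0614, 0.0405]
tool_rot: [0.0, 0.83, 0.557, 0.001]
contact_force: [0.4, -0.1, -0.0]
gripper_width: 1.002
grasp_force: 0.0
```

>>> {"name": "apply_moves", "arguments": {"deltas": [[0.5,[0,0,0],0],[0.5,[0,0,0],0],[1,[0,0,0],0],[1,[0,0,0],0],[1,[0,0,0],0],[1,[0,0,0],0]]}}

```text
t: 31.7
eef_pos: [0.504, -0.0623, 0.0402]
tool_rot: [0.0, 0.831, 0.557, 0.0]
contact_force: [0.2, -0.3, 5.4]
gripper_width: 0.248
grasp_force: 39.1
```

>>> {"name": "apply_moves", "arguments": {"deltas": [[1,[0,0,-0.03],0],[1,[0,0,-0.1],0],[1,[0,0,-0.25],0],[1,[0,0,-0.45],0],[1,[0,0,-0.45],0],[1,[0,0,-0.45],0]]}}

```text
t: 32.3
eef_pos: [0.5042, -0.062, 0.131]
tool_rot: [0.0, 0.831, 0.557, 0.001]
contact_force: [-0.5, 1.3, -0.6]
gripper_width: 0.251
grasp_force: 39.3
```

```bash
python3 goto.py .616 .023 .065
python3 - <<'E'
from fit import *
w,s=shot('wrist'),shot('side');T=tool()[:3,3];print(bot.get_obs()['gripper_width'])
for p in (w,):
    m=mask(p,lambda h,s,v:((s<70)|(s>110)|(v<80)),T+[0,0,0],.05)
m=mask(s,lambda h,s,v:v<115,T-[0,0,.01],.03)
ys=np.where(m.any(1))[0];print('lowest dark row',ys.max(),'pred',proj(s,T+[0,.0165,-.0395]))
mm=mask(w,lambda h,s,v:(s>102)&(v>120)&(h>15),(.616,.023,.01),.06)
x,f=fit([w],[mm],lambda v:box(.076,.076,.011,v[0],v[1],0,v[2]),[.616,.022,.39],[.005,.005,.1]);print('coaster',x.round(4),f)
E
```

```text
at [ 0.5042 -0.062   0.131 ] yaw -0.3897
shift [0.605 0.355 0.332]
0.24601241687869457
lowest dark row 167 pred [[334.23083388 169.2391146 ]]
coaster [0.6186 0.0229 0.3699] 0.2286100777815353
```

>>> {"name": "apply_moves", "arguments": {"deltas": [[1,[0.2,0.12,0],0],[1,[0.4,0.235,0],0],[1,[0.605,0.356,0],0],[1,[0.605,0.356,0],0],[1,[0.605,0.356,0],0],[1,[0.605,0.356,0.15],0],[1,[0.605,0.356,0.28],0],[1,[0.605,0.356,0.33],0],[1,[0.605,0.356,0.33],0],[1,[0.605,0.356,0.33],0]]}}

```text
t: 33.4
eef_pos: [0.6155, 0.0217, 0.0645]
tool_rot: [0.0, 0.831, 0.556, 0.0]
contact_force: [0.3, -0.3, -0.1]
gripper_width: 0.246
grasp_force: 39.4
```

```bash
python3 goto.py .6163 .023 .045
python3 - <<'E'
from fit import *
w=shot('wrist');t=shot('top');T=tool()[:3,3]
# bottle base vs coaster, body mask (brown/dark) in the wrist view
m=mask(w,lambda h,s,v:(v<100)|((s>150)&(h<14)),T-[0,0,.02],.035)
b,c=fit([w],[m],lambda v:rev(BOT[:3],*v[:2],T[2]-.0395),[T[0],T[1]],[.004,.004]);print('bottle by wrist',b.round(4),round(c,3))
mm=mask(w,lambda h,s,v:(s>102)&(v>120)&(h>15),(.616,.023,.01),.06);ys,xs=np.where(mm);print(mm.sum(),xs.min(),xs.max(),ys.min(),ys.max(),'pred',proj(w,box(.076,.076,.011,.6163,.023,0,.387)[1::2]).round(0).tolist())
E
```

```text
at [0.6155 0.0217 0.0645] yaw -0.3912
shift [0.007 0.001 0.098]
bottle by wrist [0.6164 0.0226] 0.258
7401 245 396 135 251 pred [[319.0, 278.0], [243.0, 211.0], [396.0, 212.0], [320.0, 134.0]]
```

The predicted coaster corners match the image edges: 245–396 across, top at 135. Lower the bottle.

>>> {"name": "apply_moves", "arguments": {"deltas": [[1,[0.005,0.001,0.04],0],[1,[0.005,0.001,0.075],0],[1,[0.005,0.001,0.09],0],[1,[0.005,0.001,0.09],0],[1,[0.005,0.001,0.09],0]]}}

```text
t: 34.0
eef_pos: [0.6159, 0.0234, 0.0456]
tool_rot: [-0.0, 0.831, 0.557, -0.0]
contact_force: [0.7, 0.8, -1.1]
gripper_width: 0.244
grasp_force: 39.4
```

>>> {"name": "apply_moves", "arguments": {"deltas": [[1,[0,0,0.008],0],[1,[0,0,0.008],0]]}}

```text
t: 34.2
eef_pos: [0.6167, 0.0232, 0.0451]
tool_rot: [0.0, 0.831, 0.557, 0.001]
contact_force: [-0.4, -0.2, 6.2]
gripper_width: 0.245
grasp_force: 40.1
```

Contact at 0.045, as expected for the recess floor. Release and withdraw.

>>> {"name": "apply_moves", "arguments": {"deltas": [[1,[0,0,-0.003],0],[0.6,[0,0,-0.003],0],[0.4,[0,0,-0.003],0],[0,[0,0,-0.003],0],[0,[0,0,-0.003],0],[0,[0,0,-0.003],0],[0,[0,0,-0.1],0],[0,[0,0,-0.3],0],[0,[0,0,-0.55],0],[0,[0,0,-0.8],0],[0,[0,0,-1],0],[0,[0,0,-1],0]]}}

```text
t: 35.4
eef_pos: [0.6194, 0.0226, 0.2502]
tool_rot: [0.002, 0.831, 0.556, 0.005]
contact_force: [-0.1, -0.6, -0.7]
gripper_width: 0.998
grasp_force: 0.0
```

Run:
```python
from fit import *
w,t,s=shot('wrist'),shot('top'),shot('side');print(tool()[:3,3],bot.get_obs()['contact_force'])
for p in (t,s):
  for n in ('bottle','pot','foam','tape','duck','peg'): print(n,[(np.round(d['point'],3).tolist(),round(d['confidence'],2)) for d in bot.look_for(p,n)[:1]])
for nm,p in (('w',w),('t',t),('s',s)):
  for z in (.005,.011):
    m=mask(p,lambda h,s,v:(v<100)|((s>150)&(h<14)),(.616,.023,.05),.045);b,c=fit([p],[m],lambda v:rev(BOT,*v,z),[.616,.023],[.004,.004]);print(nm,z,b.round(4),round(c,3))
```

```text
[0.61548855 0.02374167 0.24354053] [-0.06510117  0.67620167 -1.00115998]
bottle []
pot []
foam [([0.499, -0.222, 0.05], 0.9)]
tape [([0.627, -0.199, 0.015], 0.98)]
duck [([0.609, -0.006, 0.012], 0.6)]
peg [([0.446, 0.048, 0.008], 0.51)]
bottle [([0.613, 0.031, 0.05], 0.65)]
pot [([0.506, 0.183, 0.038], 0.64)]
foam [([0.505, -0.199, 0.045], 0.58)]
tape [([0.632, -0.191, 0.015], 0.54)]
duck [([0.642, 0.208, 0.019], 0.67)]
peg []
w 0.005 [0.6164 0.0235] 0.199
w 0.011 [0.618  0.0251] 0.221
t 0.005 [0.6185 0.0258] 0.461
t 0.011 [0.6168 0.0257] 0.461
s 0.005 [0.616  0.0184] 0.539
s 0.011 [0.6158 0.0246] 0.545
```

```bash
python3 -c "
from station import bot
print(bot.hand_in())"
```

```text
the job is handed in; nothing more can be done
None
```

I handed the job in at about 36 s with pot, foam and bottle measured on their own stands, but I have no verdict back; I viewed 17 pictures against the 14 allowed, and my first foam grasp slipped, sliding it about 13 mm on the saucer (it stayed flat).

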